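# Seat a vial cap in the guarded bench press

## Task

Push the press's carriage fully home so that the vial stands under the plunger; then reach down through the window in the top of the guard and press the lever all the way down, so that the cap is fully seated on the vial, and let the lever come back up. Do not touch the guard or the vial, leave the lever alone until the carriage is home, grasp and lift nothing, and leave the cups and the decapper standing where they are.

Things in the scene. Friction and masses are not known exactly. Their poses are not given: they have to be found in the camera images.
- press: small bench press, fixed to the worktop at a place and yaw that change between runs. Origin on the worktop, right under the plunger. Own axes: z up; -x is its front (four thin horizontal bars), +x its back (solid panel, lever hinge); the carriage sticks out on its +y side and is pushed toward -y. Base plate 140 x 130 mm (x -80 to +60, y -65 to +65), with a track 60 mm wide out to y = +145 mm
- guard: the press's guard of bare aluminium and grey panels, fixed to the press, same origin and axes as press: a box 140 mm in x (-80 to +60) and 130 mm in y (-65 to +65), its top 130 mm above the worktop. The top is a 5 mm thick frame with a square window. Must not be touched
- window (a point): centre of the guard's window, at the level of the guard's top face (z 130 mm). The window is 90 x 90 mm, sides along the press's axes; its centre lies at x -15, y 0 mm in the press's frame. Axes as press
- push_face (a point): middle of the outer (+y) face of the carriage's upright push plate, 30 mm above the worktop; moves with the carriage. The plate is bare aluminium, 46 mm wide (along the press's x), 8 mm thick, its top 46 mm above the worktop; with the carriage home this face lies 140 mm from the press's origin along +y, 75 mm outside the guard. Axes as press
- nest (a point): centre of the floor of the carriage's round nest (black ring, 39 mm outside, 32 mm inside, 8 mm high), 10 mm above the worktop; moves with the carriage
- carriage (a joint): travel of the carriage in m: 0 = out (start), 0.060 = home against its stop. Pushing the push plate along the press's -y raises it. It slides with about 2 N of friction and stays where it is left
- paddle (a point): centre of the top face of the lever's ribbed black paddle, 36 mm (x) by 34 mm (y), 10 mm thick, seen in the middle of the window; at rest about 104 mm above the worktop, i.e. 26 mm below the guard's top. The lever points from its hinge at the back toward the press's front; the paddle goes straight down about 16 mm when the lever is pressed fully
- lever (a joint): angle of the lever in rad: 0 = up (rest), grows as it is pressed down. Hinge 60 mm behind the paddle, 86 mm above the worktop. A spring lifts it again (2.5 to 5 N at the paddle); its plunger meets the cap at about 0.155, adding about 4 N, and the cap is seated at about 0.267, where the lever stops hard (0.30 with no vial underneath)
- vial: loose white vial, 28 mm in diameter, standing in the carriage's nest; origin at the centre of its foot, z up. 45 mm high with its raised grey cap (29 mm wide), 40 mm when seated. Must not be touched or lifted by the robot
- cap (a joint): how far the cap is pressed down on the vial, in m: 0 = standing proud (start), 0.005 = seated. It stays where it is pressed to
- specimen_cup: loose screw-cap specimen cup, white with an orange lid, 44 mm wide, 53 mm high, origin under its centre; a bystander between the robot and the keyboard
- cap_tool: loose hand decapper, waisted orange handle 35 mm wide, 70 mm high, origin under its centre; a bystander between the robot and the keyboard
- specimen_cup_b: loose screw-cap specimen cup, white with a blue lid, 44 mm wide, 53 mm high, origin under its centre; a bystander behind the press, on the left
Mind the look-alikes: they are no part of the job. Several things have the shape of the vial; the one meant has the colours described above.

How it is judged:
On the way, in this order (a step that is already met when the one before it is completed fails the run):
1. the carriage is home, the cap still proud (value of joint carriage above 0.057 m and value of joint cap below 0.001 m), for 0.2 s.
2. the lever is pressed fully down and the cap is seated (value of joint lever above 0.24 rad and value of joint cap above 0.004 m and value of joint carriage above 0.057 m), for 0.1 s.
At the end, for the whole second after the job is handed in: the carriage is home (within 3 mm of its stop), the cap is pressed at least 4 of its 5 mm down, the lever is back up (below 0.05 rad), and the vial stands at rest, upright in its nest (value of joint carriage above 0.057 m and value of joint cap above 0.004 m and value of joint lever below 0.05 rad and horizontal distance between vial and nest below 0.006 m and z of vial in the frame of nest below 0.004 m and angle between vial's own z axis and vertical below 0.12 rad and linear speed of vial below 0.02 m/s); the robot touches nothing.
It fails at once if the guard is touched (contact force between any of the fingers, the arm and guard above 0.5 N).
It fails at once if the robot touches the vial or its cap (contact force between any of the fingers, the arm and vial above 0.3 N).
It fails at once if the vial is lifted out of its nest or tipped (z of vial in the frame of nest above 0.006 m or angle between vial's own z axis and vertical above 0.3 rad).
It fails at once if the lever is worked before the carriage is home (value of joint lever above 0.08 rad and value of joint carriage below 0.055 m).
It fails at once if a cup or the decapper is moved, lifted or tipped (distance of any of specimen_cup, cap_tool, specimen_cup_b from where it was at the start of the episode above 0.015 m or angle between any of specimen_cup, cap_tool, specimen_cup_b's own z axis and vertical above 0.3 rad).
It also fails if it takes over 51 s, if anything falls off the work surface, if the arm or the gripper's body presses on something with over 40 N, if the wrist force passes 120 N, or if a joint passes its speed limit or range.

## Robot

A 7-joint arm with a two-finger parallel gripper is mounted at the origin on a cart in front of the work surface, level with it; the furniture and walls round the work are solid. World frame = base frame: x ahead of the robot, y to its left, z up, the work surface at z = 0. Lengths are in m, angles in rad, forces in N, time in s.
With the tool pointing down it reaches from about 0.425 to 0.925 m from the base axis. Payload 6.8 kg.
Tool frame: the origin (TCP) lies between the finger pads; the fingertips stand 17 mm ahead of it and the grasp point (between the pads) lies 2 mm behind it; z points along the fingers, x is the direction in which the jaws open and shut, and the axes are right-handed (so a half turn about z gives the same grasp; the last joint's range is limited). The gripper opens to 85 mm and grips with 20 to 120 N. Pads are 22 mm wide; open, the fingers measure 114 mm over their backs; the gripper's body (76 mm by 85 mm) begins 54 mm behind the grasp point. The pads swing forward as they close: fully open they stand 13 mm farther back than shut.
Start: joints at [1.222, 0.477, 0.022, 1.555, -0.011, 1.109, -0.083], TCP at [0.161, -0.656, 0.248] pointing down, gripper open.
Joint ranges: [-2.96, 2.96], [-0.34, 2.1], [-1.41, 1.46], [0.24, 2.44], [-1.37, 4.51], [0.17, 1.92], [-2.96, 2.96]. Speed limits (rad/s): [2.39, 2.39, 3.14, 3.14, 3.14, 3.14, 3.14].

## Interface

Orientations are given as a unit quaternion [w, x, y, z].
In Python, from station import readout, read_camera, get_calibration, bot, models gives the robot as it stands.
- The arm moves only by the tool carry_out, never from a script. Its argument "deltas" is a list of rows, each a list of 2 entries, a list of its own where there are three numbers: the shift along the tool's x, y, z in cm, then the turn about the tool's z in degrees. A call has 1 to 10 rows; each row is the pose to reach, as a shift and turn from the pose measured when the call began, along the tool's axes at that moment; what a row does not reach only later rows make up. A row lasts 1/8 s, in which the tool goes at most 62.5 mm and 10.7 degrees, less where a joint would pass 70% of its speed; a pose out of reach is approached as far as the arm can. A call with a gripper value outside its range is refused whole. "hand" is the opening, from 0 (shut) to 1 (fully open), set as the call begins (left out, the last holds). The fingers move at their own pace and stop on an object; "newtons" is the grip in N (left out, the last holds). Time passes only in rows, so rows that repeat a pose let the fingers close. It gives the time, the measured TCP pose, the force and the opening at its end, in the units of the state.
- readout.get_obs(): the state, without advancing time (a new reading comes with each control period).
- read_camera(name): name is "side" or "top"; returns the picture (384x512x3 uint8, red, green, blue); there is no depth.
- get_calibration(name): a dict with "fov_y" (degrees; the focal length in pixels is half the picture's height over the tangent of half this angle, whatever the lens; pixels are square), "cx", "cy" (the principal point, pixels), "world_from_camera" (4x4, takes a point from camera to world coordinates). Camera axes: x right, y down, z forward; pixel columns grow to the right and rows downward; lengths in m; the calibration is good to about 2 mm. A picture is of the moment at which its call begins. get_calibration takes no time and is no camera call.
- bot.hand_in(): hands the job in, once; it reports no verdict.
Trained networks look in the newest picture that a camera, given by its name, has taken for a name from the list of things; names that differ only in an ending like _2 or _b are one class to them, and where a whole thing is asked for, a point or a joint stands for the part that bears it (a point fixed in the world has none). Each returns a list of dicts, best first, with "score" (0 to 1); they miss things now and then, are a little off and sometimes report something else, mostly with a low value. They report only what shows in the picture. A call takes as long as a camera call. They do not tell look-alikes from the thing itself.
- models.spot_in(query, camera): "centre" ([row, column] in pixels, amid what is visible of it).
The state is a dict: "t": time; "q": joint angles; "joint_vel": joint speeds; "joint_torque": joint torques, N m; "eef_pos": TCP position; "tool_rot": TCP orientation; "contact_force": force on the tool from outside, world axes, zero at the start; "torque": the same for the moment, N m; "gripper_width": opening from 0.0 (shut) to 1.0 (fully open).
Only numpy, scipy, OpenCV 4.12 (cv2) and the standard library are available. Lean on these libraries where they do the work, as an engineer would, in place of code of your own. Each camera call takes 0.05 s, during which the arm holds its last target. There are 200 camera calls.

## Working session

There is one attempt and no reset: what is moved stays moved. The work goes in short steps, Python scripts to look and compute and a tool call to move; the robot and the scene stay as the last step left them, time stands still between calls to the robot, and variables do not carry over. Pictures are saved under pics/ and viewed, about 8 in all and at most 12, crops included, and the job is handed in when it is done.

Besides the shell and the picture viewer there is one more tool, called after ">>>" as a command line: name --argument value ..., lists and objects as JSON in quotes. carry_out: Moves the arm, as the interface text tells. Its arguments: {"type":"object","properties":{"deltas":{"type":"array"},"hand":{"type":"number"},"newtons":{"type":"number"}},"required":["deltas"]}

```bash
mkdir -p pics; cat > h.py <<'E'
import numpy as np, cv2
from station import readout, read_camera, get_calibration, bot, models
def cam(n):
    c=get_calibration(n); T=np.array(c["world_from_camera"]); f=192/np.tan(np.radians(c["fov_y"])/2)
    return c,T,f
def ray(n,rc,z):
    c,T,f=cam(n); d=T[:3,:3]@np.array([(rc[1]-c["cx"])/f,(rc[0]-c["cy"])/f,1]); o=T[:3,3]
    return o+d*(z-o[2])/d[2]
def proj(n,p):
    c,T,f=cam(n); q=T[:3,:3].T@(np.array(p)-T[:3,3]); return [q[1]/q[2]*f+c["cy"],q[0]/q[2]*f+c["cx"]]
def save(n,name,img=None):
    im=read_camera(n) if img is None else img
    cv2.imwrite("pics/"+name,im[:,:,::-1]); return im
E
python3 - <<'E'
from h import *
o=readout.get_obs(); print(o)
a=save("top","t1.png"); b=save("side","s1.png")
np.save("t1.npy",a);np.save("s1.npy",b)
for n in("top","side"):
    c=get_calibration(n);print(n,c)
    for q in("press","push_face","nest","paddle","window","vial","specimen_cup","cap_tool"):
        try: print(q,[(round(d["score"],2),np.round(d["centre"]).tolist()) for d in models.spot_in(q,n)[:3]])
        except Exception as e: print(q,e)
E
```

```text
{'t': 0.0, 'q': array([ 1.22190668,  0.47780986,  0.02234712,  1.55642141, -0.01151638,
        1.10929181, -0.08308395]), 'joint_vel': array([-0.00041006, -0.00041668,  0.00036963, -0.00047827,  0.0009235 ,
       -0.00148526,  0.0001164 ]), 'joint_torque': array([-6.51909286e-04, -5.96455657e+01,  1.60781264e+00, -2.81200057e+01,
        1.24617299e-02,  9.37139470e-03, -7.09474591e-06]), 'eef_pos': array([ 0.16082644, -0.65500022,  0.24733197]), 'tool_rot': array([-5.06488903e-04,  7.86921837e-01, -6.17052032e-01, -7.45336309e-04]), 'contact_force': array([-0.83204217,  0.29155634, -0.29331978]), 'torque': array([-0.01477377,  0.01026904, -0.03582668]), 'gripper_width': 0.9989252349395057}
top {'fov_y': 51.254473944712444, 'cx': 253.9252711192131, 'cy': 193.95490881485156, 'world_from_camera': array([[-1.11743670e-01, -9.72286448e-01,  2.05359237e-01,
         3.45747841e-01],
       [-9.93736717e-01,  1.09158832e-01, -2.39099789e-02,
         2.00362012e-01],
       [ 8.30574081e-04, -2.06744802e-01, -9.78394551e-01,
         9.95940424e-01],
       [ 0.00000000e+00,  0.00000000e
[... 396 characters left out ...]
0, 294.0])]
side {'fov_y': 55.551560890722094, 'cx': 251.86012705825078, 'cy': 190.18100811601474, 'world_from_camera': array([[-0.91013913, -0.16660903,  0.37932598,  0.20830672],
       [-0.41426836,  0.37777155, -0.82805216,  0.89881941],
       [-0.0053376 , -0.91078542, -0.41284552,  0.46854795],
       [ 0.        ,  0.        ,  0.        ,  1.        ]])}
press [(0.83, [229.0, 221.0])]
push_face [(0.89, [262.0, 276.0])]
nest [(0.69, [257.0, 271.0]), (0.44, [194.0, 326.0])]
paddle []
window [(0.72, [229.0, 222.0])]
vial [(0.89, [278.0, 203.0]), (0.67, [275.0, 245.0]), (0.65, [244.0, 305.0])]
specimen_cup [(0.81, [259.0, 157.0]), (0.57, [197.0, 325.0])]
cap_tool [(0.9, [211.0, 312.0])]
```

```bash
python3 - <<'E'
from h import *
for n,v,(r0,r1,c0,c1) in(("top","t1",(110,290,110,370)),("side","s1",(150,320,120,380))):
    im=np.load(v+".npy"); save(n,v+"c.png",cv2.resize(im[r0:r1,c0:c1],None,fx=3,fy=3,interpolation=cv2.INTER_CUBIC))
E
```

```text
(no output)
```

View pics/t1.png

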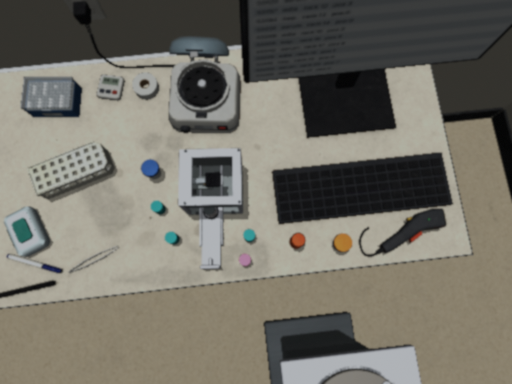

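View pics/t1c.png

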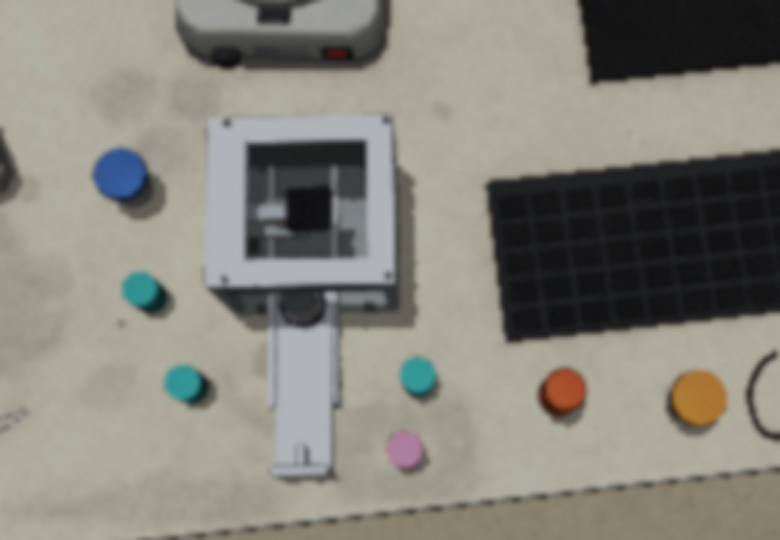

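View pics/s1c.png

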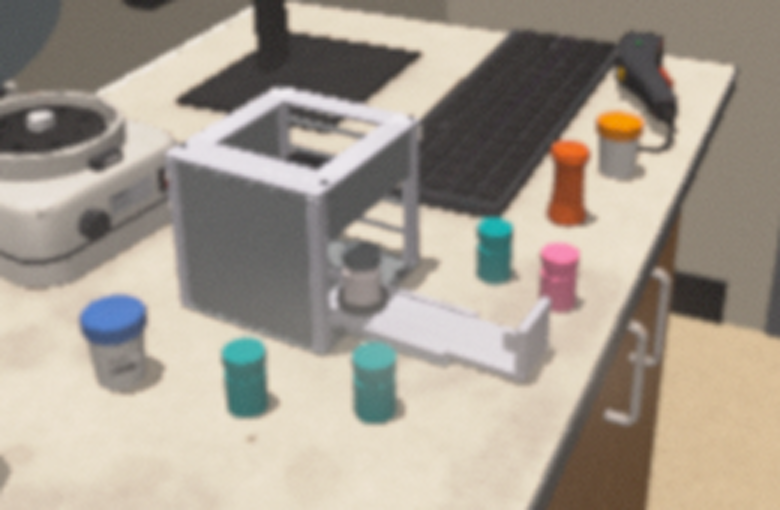

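Chosen: the grey-capped white vial in the press's nest (top 210,212; side 241,239). Look-alikes are the teal vials (top 157,207; 172,238; 250,235) and the pink one (245,260). The carriage points toward the robot and the lever hinge is on the left. Next I fit the press pose.

```bash
cat > fit.py <<'E'
from h import *
from scipy.optimize import least_squares
T=[((60,65),(206,287)),((-80,65),(396,287)),((60,-65),(208,117)),((-80,-65),(392,115)),
   ((30,-45),(247,143)),((-60,-45),(366,142)),((-60,45),(367,259)),((30,45),(246,260))]
S=[((60,-65),(172,152)),((60,65),(322,190)),((-80,65),(418,120)),((-80,-65),(280,90))]
f=lambda uv,r,c:((uv[1]+.5)/3-.5+r,(uv[0]+.5)/3-.5+c)
obs=[("top",p,f(u,110,110)) for p,u in T]+[("side",p,f(u,150,120)) for p,u in S]
def w(v,p,z):
    c,s=np.cos(v[2]),np.sin(v[2]); return [v[0]+c*p[0]-s*p[1],v[1]+s*p[0]+c*p[1],z]
def fit(cs):
    o=[x for x in obs if x[0] in cs]
    return least_squares(lambda v:np.ravel([np.subtract(proj(n,w(v,np.array(p)/1000,.13)),rc) for n,p,rc in o]),[.5,.25,1.57])
E
python3 - <<'E'
from fit import *
for cs in(("top",),("side",),("top","side")):
    r=fit(cs);print(cs,r.x.round(4),np.degrees(r.x[2]).round(2),np.abs(r.fun).max().round(2),r.fun.round(1))
v=r.x
print("push top edge px", [np.round(proj("top",w(v,(a,.2),.046))) for a in(-.023,.023)],"obs",f((330,472),110,110),f((274,472),110,110))
print("push side", [np.round(proj("side",w(v,(a,.2),.046))) for a in(-.023,.023)])
print("paddle obs",ray("top",f((309,209),110,110),.104), "press frame pred", w(v,(-.015,0),.104), w(v,(0,0),.104))
print("face",w(v,(0,.2),.03),"home",w(v,(0,.14),.03))
for n,rc in(("pink",(260,245)),("teal",(235,250)),("teal2",(238,172)),("teal3",(207,157))): print(n,ray("top",rc,.045).round(3))
o=readout.get_obs()
from scipy.spatial.transform import Rotation as R
print(R.from_quat(np.roll(o["tool_rot"],-1)).as_matrix().round(3))
E
```

```text
('top',) [0.5791 0.2827 1.4749] 84.51 0.72 [ 0.3 -0.7 -0.7 -0.3  0.4 -0.   0.2  0.5  0.   0.1 -0.2  0.4 -0.1  0.2
  0.2 -0.2]
('side',) [0.5765 0.2784 1.4948] 85.65 1.5 [ 0.1 -1.5  1.2  0.3 -1.2  1.3 -1.5 -0.1]
('top', 'side') [0.5778 0.2818 1.4821] 84.92 2.97 [ 1.   0.  -0.4  0.4  1.1  0.3  0.5  0.8  0.7  0.4  0.1  0.7  0.2  0.9
  0.8  0.4  0.4 -3.   1.9 -1.6 -0.5  0.4 -1.1 -0.7]
push top edge px [array([269., 220.]), array([269., 200.])] obs (267.0, 219.66666666666669) (267.0, 201.0)
push side [array([249., 304.]), array([261., 295.])]
paddle obs [0.5776119  0.26883769 0.104     ] press frame pred [np.float64(0.576464117581663), np.float64(0.26681720749905313), 0.104] [np.float64(0.5777929575719263), np.float64(0.2817582310342825), 0.104]
face [np.float64(0.37857931043553494), np.float64(0.299476097571125), 0.03] home [np.float64(0.4383434045764523), np.float64(0.2941607376100723), 0.03]
pink [0.39  0.216 0.045]
teal [0.447 0.198 0.045]
teal2 [0.461 0.382 0.045]
teal3 [0.539 0.413 0.045]
[[ 0.239 -0.971  0.   ]
 [-0.971 -0.239 -0.   ]
 [ 0.    -0.    -1.   ]]
```

```bash
cat > plan.py <<'E'
from h import *
from scipy.spatial.transform import Rotation as R
def rows(targets,ang):
    """targets: world points; ang: tool-y heading in deg at each"""
    o=readout.get_obs(); M=R.from_quat(np.roll(o["tool_rot"],-1)).as_matrix()
    a0=np.degrees(np.arctan2(M[1,1],M[0,1]))
    out=[]
    for p,a in zip(targets,ang):
        d=M.T@(np.array(p)-o["eef_pos"])*100
        out.append([d.round(1).tolist(),round(-((a-a0+180)%360-180),1)])
    print("now",o["eef_pos"].round(4),"heading",a0.round(2)%360); print(out)
E
python3 - <<'E'
from plan import *
az=np.radians(np.linspace(-76,40,23)[1:]); r=np.linspace(.674,.50,23)[1:]
P=[(a*np.cos(b),a*np.sin(b),.25) for a,b in zip(r,az)]
rows(P[:10],np.linspace(193.8,174.6,10))
print(np.round(P[10:],3).tolist())
E
```

```text
now [ 0.161  -0.6555  0.2483] heading 193.8
[[[-1.2, -6.4, -0.2], np.float64(-0.0)], [[-2.8, -12.3, -0.2], np.float64(2.1)], [[-5.0, -17.9, -0.2], np.float64(4.3)], [[-7.7, -23.3, -0.2], np.float64(6.4)], [[-10.8, -28.4, -0.2], np.float64(8.5)], [[-14.3, -33.0, -0.2], np.float64(10.7)], [[-18.2, -37.3, -0.2], np.float64(12.8)], [[-22.4, -41.2, -0.2], np.float64(14.9)], [[-26.9, -44.6, -0.2], np.float64(17.1)], [[-31.6, -47.5, -0.2], np.float64(19.2)]]
[[0.558, -0.181, 0.25], [0.565, -0.128, 0.25], [0.566, -0.074, 0.25], [0.563, -0.021, 0.25], [0.555, 0.03, 0.25], [0.542, 0.08, 0.25], [0.524, 0.127, 0.25], [0.503, 0.172, 0.25], [0.478, 0.215, 0.25], [0.449, 0.254, 0.25], [0.417, 0.289, 0.25], [0.383, 0.321, 0.25]]
```

>>> carry_out --deltas '[[[-1.2,-6,-0.2],0],[[-2.8,-12,-0.2],2],[[-5,-17.9,-0.2],4],[[-7.7,-23.3,-0.2],6],[[-10.8,-28.4,-0.2],8],[[-14.3,-33,-0.2],10],[[-18.2,-37.3,-0.2],13],[[-22.4,-41.2,-0.2],15],[[-26.9,-44.6,-0.2],17],[[-31.6,-47.5,-0.2],19.2]]' --hand 0

```text
t: 2.15
eef_pos: [0.5478, -0.2335, 0.2505]
tool_rot: [0.0, -0.673, 0.74, -0.0]
contact_force: [0.6, -0.6, 0.3]
gripper_width: -0.005
```

```bash
python3 - <<'E'
from plan import *
rows([[0.565,-0.128,.25],[0.563,-0.07,.25],[0.557,-0.015,.25],[0.545,0.04,.25],[0.525,0.09,.25],[0.497,0.14,.25],[0.465,0.185,.25],[0.428,0.228,.25],[0.385,0.268,.25],[0.34,0.302,.25]],[174.6]*10)
E
```

```text
now [ 0.5478 -0.2335  0.2505] heading 174.54
[[[-10.7, -0.7, 0.0], np.float64(-0.1)], [[-16.4, 0.0, 0.0], np.float64(-0.1)], [[-21.8, 1.2, 0.0], np.float64(-0.1)], [[-27.2, 2.9, 0.0], np.float64(-0.1)], [[-32.0, 5.3, 0.0], np.float64(-0.1)], [[-36.7, 8.6, 0.0], np.float64(-0.1)], [[-40.9, 12.2, 0.0], np.float64(-0.1)], [[-44.8, 16.3, 0.0], np.float64(-0.1)], [[-48.4, 21.0, 0.0], np.float64(-0.1)], [[-51.3, 25.8, 0.0], np.float64(-0.1)]]
```

>>> carry_out --deltas '[[[-6,-0.5,0],0],[[-12,-0.3,0],0],[[-18,0.3,0],0],[[-24,2,0],0],[[-30,4.2,0],0],[[-35.5,7.5,0],0],[[-40.5,11.5,0],0],[[-45,16,0],0],[[-48.5,21,0],0],[[-51.3,25.8,0],0]]'

```text
t: 3.4
eef_pos: [0.3382, 0.3033, 0.2506]
tool_rot: [0.001, -0.673, 0.74, -0.0]
contact_force: [-0.3, 1.1, 0.1]
gripper_width: -0.003
```

```bash
python3 - <<'E'
from plan import *
rows([[0.34,0.302,.2],[.34,.302,.15],[.34,.302,.1],[.34,.302,.06],[.34,.302,.038],[.34,.302,.038]],[174.6]*6)
E
```

```text
now [0.3382 0.3033 0.2506] heading 174.58
[[[0.1, -0.2, 5.1], np.float64(-0.0)], [[0.1, -0.2, 10.1], np.float64(-0.0)], [[0.1, -0.2, 15.1], np.float64(-0.0)], [[0.1, -0.2, 19.1], np.float64(-0.0)], [[0.1, -0.2, 21.3], np.float64(-0.0)], [[0.1, -0.2, 21.3], np.float64(-0.0)]]
```

>>> carry_out --deltas '[[[0.1,-0.2,5],0],[[0.1,-0.2,10],0],[[0.1,-0.2,15],0],[[0.1,-0.2,19],0],[[0.1,-0.2,21.3],0],[[0.1,-0.2,21.3],0]]'

```text
t: 4.15
eef_pos: [0.3397, 0.3016, 0.0365]
tool_rot: [-0.001, -0.673, 0.74, -0.0]
contact_force: [0.0, -0.9, -0.0]
gripper_width: -0.002
```

```bash
python3 - <<'E'
from plan import *
o=readout.get_obs();print(o["eef_pos"],o["contact_force"])
a=save("top","t2.png");b=save("side","s2.png")
k=lambda i,r,c:cv2.resize(i[r:r+130,c:c+130],(400,400),interpolation=cv2.INTER_CUBIC)
save("x","c2.png",np.hstack([k(a,165,145),k(b,180,230)]))
E
```

```text
[0.33966023 0.30162145 0.03648308] [ 0.03149335 -0.91639245 -0.00775565]
```

View pics/c2.png

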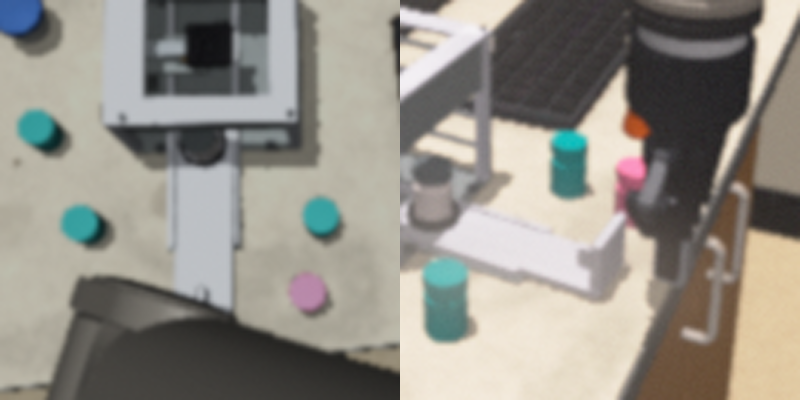

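The closed fingers stand in front of the push plate with a gap of about 28 mm, laterally centred and clear of the pink vial. I'll push now.

>>> carry_out --deltas '[[[0,-1.3,0],0],[[0,-2.2,0],0],[[0,-2.7,0],0],[[0,-3.2,0],0],[[0,-3.8,0],0],[[0,-4.5,0],0],[[0,-5.2,0],0],[[0,-5.9,0],0],[[0,-6.6,0],0],[[0,-7.3,0],0]]'

```text
t: 5.5
eef_pos: [0.4139, 0.296, 0.0384]
tool_rot: [0.001, -0.673, 0.74, -0.0]
contact_force: [-1.6, 2.7, 0.1]
gripper_width: 0.005
```

>>> carry_out --deltas '[[[0,-0.4,0],0],[[0,-0.8,0],0],[[0,-1.1,0],0],[[0,-1.3,0],0],[[0,-1.3,0],0]]'

```text
t: 6.12
eef_pos: [0.4271, 0.2945, 0.0384]
tool_rot: [0.001, -0.673, 0.74, -0.0]
contact_force: [-0.6, 0.2, -0.2]
gripper_width: 0.0
```

>>> carry_out --deltas '[[[0,-0.2,0],0],[[0,-0.3,0],0],[[0,-0.3,0],0]]'

```text
t: 6.5
eef_pos: [0.429, 0.2942, 0.0383]
tool_rot: [0.0, -0.673, 0.74, 0.0]
contact_force: [-5.6, 0.9, 3.3]
gripper_width: 0.0
```

```bash
python3 - <<'E'
from plan import *
o=readout.get_obs();print(o["eef_pos"],o["contact_force"])
a=save("top","t3.png");b=save("side","s3.png")
k=lambda i,r,c:cv2.resize(i[r:r+130,c:c+130],(400,400),interpolation=cv2.INTER_CUBIC)
save("x","c3.png",np.hstack([k(a,165,145),k(b,180,210)]))
E
```

```text
[0.42897541 0.29423746 0.03833419] [-5.57702186  0.89322094  3.29175519]
```

View pics/c3.png

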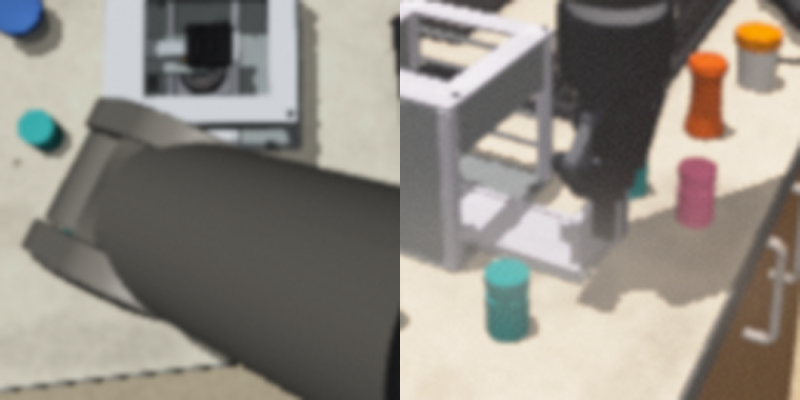

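The carriage is inside the guard, and 5.6 N, above the 2 N of friction, suggests it has met the stop. I'll push slightly more to confirm.

>>> carry_out --deltas '[[[0,-0.3,0],0],[[0,-0.5,0],0],[[0,-0.5,0],0]]'

```text
t: 6.98
eef_pos: [0.4291, 0.2942, 0.0382]
tool_rot: [-0.003, -0.674, 0.739, 0.001]
contact_force: [-16.3, 1.9, 12.6]
gripper_width: 0.0
```

Firmly at the stop: 16 N with no further motion. I'll back off and lift.

>>> carry_out --deltas '[[[0,1,0],0],[[0,3,0],0],[[0,4,0],0],[[0,4,-5],0],[[0,4,-11],0],[[0,4,-17],0],[[0,4,-22],0],[[0,4,-22],0]]'

```text
t: 7.98
eef_pos: [0.3922, 0.2998, 0.2625]
tool_rot: [0.002, -0.674, 0.739, 0.001]
contact_force: [0.5, -0.2, -0.7]
gripper_width: -0.004
```

```bash
python3 - <<'E'
from plan import *
o=readout.get_obs();print(o["contact_force"])
t=np.array([.5778,.268,.25]); s=o["eef_pos"]
rows([s+(t-s)*k for k in(.25,.5,.75,1,1)],[174.6]*5)
E
```

```text
[ 0.4732838  -0.16114268 -0.65138565]
now [0.3922 0.2998 0.2625] heading 174.75
[[[0.4, -4.7, 0.3], np.float64(0.1)], [[0.7, -9.4, 0.6], np.float64(0.1)], [[1.1, -14.1, 1.0], np.float64(0.1)], [[1.5, -18.8, 1.3], np.float64(0.1)], [[1.5, -18.8, 1.3], np.float64(0.1)]]
```

```bash
python3 - <<'E'
from plan import *
b=save("side","s4.png");read_camera("top")
for n in("side","top"):
  for q in("push_face","paddle","window"): print(n,q,[(round(d["score"],2),np.round(d["centre"]).tolist()) for d in models.spot_in(q,n)[:2]])
E
```

```text
side push_face [(0.92, [257.0, 258.0])]
side paddle [(0.51, [204.0, 223.0])]
side window [(0.86, [226.0, 220.0])]
top push_face [(0.63, [214.0, 208.0])]
top paddle [(0.79, [176.0, 208.0])]
top window [(0.8, [183.0, 212.0])]
```

>>> carry_out --deltas '[[[0.4,-4.7,0.3],0],[[0.7,-9.4,0.6],0],[[1.1,-14.1,1],0],[[1.5,-18.8,1.3],0],[[1.5,-18.8,1.3],0],[[1.5,-18.8,5],0],[[1.5,-18.8,8],0],[[1.5,-18.8,9.3],0],[[1.5,-18.8,9.3],0]]'

```text
t: 9.5
eef_pos: [0.5744, 0.2657, 0.1623]
tool_rot: [-0.005, -0.675, 0.738, 0.002]
contact_force: [0.4, 0.1, 1.0]
gripper_width: -0.002
```

```bash
python3 - <<'E'
from plan import *
o=readout.get_obs();print(o["eef_pos"],o["contact_force"])
a=save("top","t5.png");b=save("side","s5.png")
k=lambda i,r,c:cv2.resize(i[r:r+130,c:c+130],(400,400),interpolation=cv2.INTER_CUBIC)
save("x","c5.png",np.hstack([k(a,125,145),k(b,150,160)]))
E
```

```text
[0.57442599 0.26565899 0.16227766] [0.40920963 0.11089234 0.99330256]
```

View pics/c5.png

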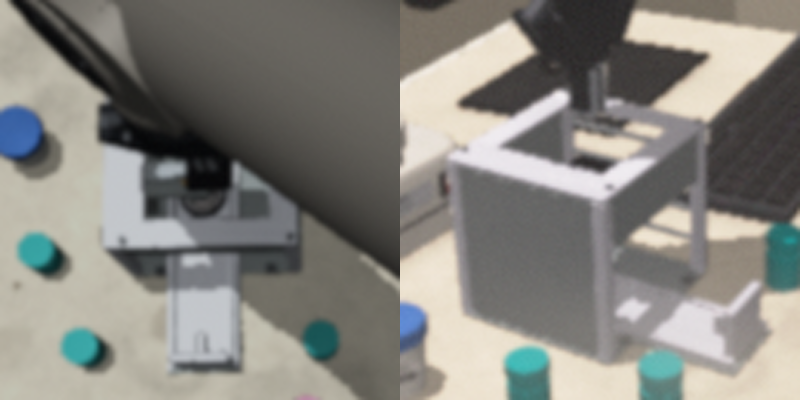

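The finger sits above the window over the paddle. The carriage plate is home: the plate's face in the top view is at row ~242, col ~211. I'll correct 3 mm and go down.

```bash
python3 - <<'E'
from plan import *
print(proj("top",[.439,.2965,.046]))
x,y=.5778,.268
rows([[x,y,.16],[x,y,.145],[x,y,.13],[x,y,.122],[x,y,.116],[x,y,.11],[x,y,.105],[x,y,.102]],[174.6]*8)
E
```

```text
[np.float64(243.113652289576), np.float64(208.7748641651841)]
now [0.5757 0.2662 0.1641] heading 174.81
[[[-0.2, -0.2, 0.4], np.float64(0.2)], [[-0.2, -0.2, 1.9], np.float64(0.2)], [[-0.2, -0.2, 3.4], np.float64(0.2)], [[-0.2, -0.2, 4.2], np.float64(0.2)], [[-0.2, -0.2, 4.8], np.float64(0.2)], [[-0.2, -0.2, 5.4], np.float64(0.2)], [[-0.2, -0.2, 5.9], np.float64(0.2)], [[-0.2, -0.2, 6.2], np.float64(0.2)]]
```

>>> carry_out --deltas '[[[-0.2,-0.2,0.4],0],[[-0.2,-0.2,1.5],0],[[-0.2,-0.2,2.5],0],[[-0.2,-0.2,3.3],0],[[-0.2,-0.2,3.9],0],[[-0.2,-0.2,4.4],0],[[-0.2,-0.2,4.8],0],[[-0.2,-0.2,5.2],0]]'

```text
t: 10.6
eef_pos: [0.5778, 0.2675, 0.1122]
tool_rot: [-0.003, -0.674, 0.739, 0.001]
contact_force: [-1.6, -2.3, 4.1]
gripper_width: -0.003
```

>>> carry_out --deltas '[[[0,0,0.3],0],[[0,0,0.6],0],[[0,0,0.8],0],[[0,0,1],0],[[0,0,1],0]]'

```text
t: 11.22
eef_pos: [0.5779, 0.267, 0.1045]
tool_rot: [-0.003, -0.674, 0.739, 0.0]
contact_force: [-5.9, -5.9, 20.0]
gripper_width: -0.004
```

>>> carry_out --deltas '[[[0,0,0.3],0],[[0,0,0.4],0],[[0,0,0.4],0],[[0,0,0.4],0]]'

```text
t: 11.72
eef_pos: [0.578, 0.267, 0.1041]
tool_rot: [-0.003, -0.674, 0.739, -0.0]
contact_force: [-9.2, -7.9, 28.5]
gripper_width: 0.003
```

Hard stop confirmed: 28 N with 0.4 mm of motion. I'll raise straight out and retreat.

>>> carry_out --deltas '[[[0,0,-0.5],0],[[0,0,-1.5],0],[[0,0,-3],0],[[0,0,-5],0],[[0,0,-8],0],[[0,0,-12],0],[[0,0,-16],0],[[0,0,-16],0]]'

```text
t: 12.72
eef_pos: [0.5805, 0.2689, 0.269]
tool_rot: [0.001, -0.674, 0.739, -0.001]
contact_force: [0.2, 0.8, -1.1]
gripper_width: 0.004
```

>>> carry_out --deltas '[[[5,2,0],0],[[10,4,0],0],[[15,5,0],0],[[20,6,0],0],[[25,6,0],0],[[30,6,0],0],[[30,6,0],0]]'

```text
t: 13.6
eef_pos: [0.492, -0.029, 0.2685]
tool_rot: [-0.0, -0.671, 0.741, -0.001]
contact_force: [-0.8, 0.2, 1.0]
gripper_width: 0.001
```

```bash
python3 - <<'E'
from plan import *
o=readout.get_obs();print(o["t"],o["eef_pos"],o["contact_force"])
a=save("top","t6.png");b=save("side","s6.png")
k=lambda i,r,c:cv2.resize(i[r:r+130,c:c+130],(400,400),interpolation=cv2.INTER_CUBIC)
save("x","c6.png",np.hstack([k(a,125,145),k(b,160,180)]))
E
```

```text
13.6 [ 0.49204427 -0.02896456  0.26847462] [-0.81599781  0.15118681  0.96363186]
```

View pics/c6.png

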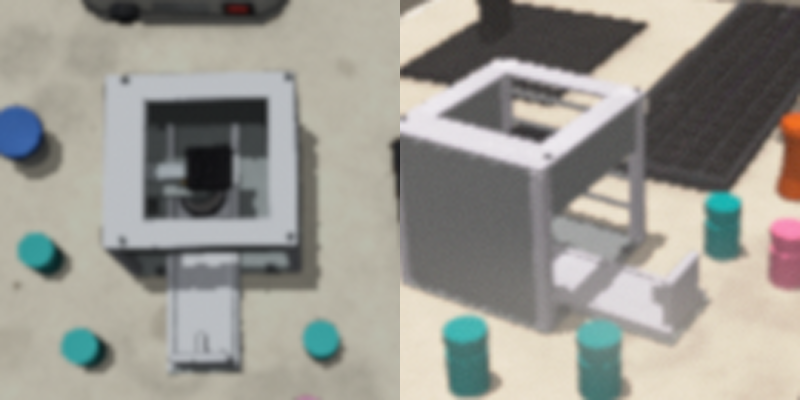

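```bash
python3 - <<'E'
from fit import *
v=[.5791,.2827,1.4749]
for d in(0,.01,.02):
  for z in(.018,.04):
    p=proj("top",w(v,(0,d),z)); print(d,z,"crop xy",np.round([(p[1]-145)/.325,(p[0]-125)/.325]))
p=[proj("top",w(v,(0,.14+d),.046)) for d in(0,.01)]; print([np.round([(q[1]-145)/.325,(q[0]-125)/.325]) for q in p])
E
```

```text
0 0.018 crop xy [202. 193.]
0 0.04 crop xy [199. 187.]
0.01 0.018 crop xy [202. 205.]
0.01 0.04 crop xy [199. 199.]
0.02 0.018 crop xy [201. 217.]
0.02 0.04 crop xy [199. 211.]
[array([197., 362.]), array([197., 375.])]
```

The plate edge (crop row ~362, predicted 362) and the nest arc both match home. The paddle is back at its rest pixel, so I'm handing in.

```bash
python3 -c "
from h import *
print(bot.hand_in())"
```

```text
the job is handed in; nothing more can be done
None
```

I pushed the carriage home, pressed the lever through the window until it stopped hard, let it come back up, and handed the job in at about 14 s. The hand-in reported no verdict.

- **Carriage:** with the gripper shut, I pushed the plate until it stopped moving at 16 N, well above the roughly 2 N of friction. In the last top picture the plate edge is where the home position predicts it, and the nest ring matches too.
- **Lever and cap:** the lever stopped hard at 28 N after about 16 to 17 mm of paddle travel, which is what full seating should take. In the last picture the paddle is back at its rest position.
- **Surroundings:** in the last close-up the guard, the blue-lidded cup and the teal vials look undisturbed. The orange-lidded cup is outside that view and the decapper only half in it; I did not recheck either. The arm passed well above them. At hand-in it stood clear of everything, with no contact force beyond the sensor's roughly 1 N noise.
- **Not confirmed directly:** I could not see the seated cap or the vial standing upright. The paddle and guard hide them, so I infer both from the travel and force.
- **A disagreement:** the two cameras placed the press about 5 mm and 1° apart. I used the top camera's fit, and both contacts came where it predicted.

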